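# Dispense one spacer disc and slide it into the free bay

## Robot

A 6-joint arm with a two-finger parallel gripper is mounted at the origin on a cart in front of the work surface, level with it; the furniture and walls round the work are solid. World frame = base frame: x ahead of the robot, y to its left, z up, the work surface at z = 0. Lengths are in m, angles in rad, forces in N, time in s.
With the tool pointing down it reaches from about 0.25 to 0.725 m from the base axis. Payload 4 kg.
Tool frame: the origin (TCP) lies at the very end of the fingers, on their centre line; the grasp point (between the pads) lies 19 mm behind it (ctrl.pinch_z is the distance from the TCP to the grasp point, in m); z points along the fingers, y is the line along which they close (so a half turn about z gives the same grasp; the last joint's range is limited). The gripper opens to 85 mm and grips with 20 to 120 N. Pads are 22 mm wide; open, the fingers measure 114 mm over their backs; the gripper's body (76 mm by 85 mm) begins 54 mm behind the grasp point. The pads swing forward as they close: fully open they stand 13 mm farther back than shut.
Start: joints at [1.261, 0.241, 0.005, 1.335, 0, 1.571], TCP at [0.152, 0.476, 0.231] pointing down, gripper open.
Joint ranges: [-2.72, 2.72], [-1.05, 1.87], [-1.09, 1.28], [-1.99, 2.15], [-1.42, 1.44], [-3.14, 3.14]. Speed limits (rad/s): [2.79, 2.79, 3.14, 3.14, 3.14, 3.14].

## Interface

Orientations are given as a rotation vector (axis times angle).
In Python, from cell import ctrl, monitor, get_image, get_calibration, hand_in gives the robot as it stands. The module is installed in compiled form; this text tells all that it offers. Calls block until the motion is done:
- ctrl.move_ptp(position, orientation): joint-space move of the TCP to a pose.
- ctrl.movel(position, feed=0.15, frame=None, until_force=None): straight line of the TCP; frame=None keeps the orientation; feed is the mean speed in m/s. With until_force (N) it stops when the force on the tool has changed by that much, and returns True; else False.
- ctrl.move_j(angles): joint-space move.
- ctrl.open_jaws() and ctrl.grab(grasp_force=None): open the fingers fully, or close them until they stop; grasp_force is the grip in N (None keeps the last).
- ctrl.hold(seconds).
- ctrl.solve_ik(position, orientation): joint angles nearest the present ones, or None.
- monitor.state(): the state.
- get_image(name): name is "side" or "top" or "wrist"; returns (picture, depth): 400x640x3 uint8, red, green, blue; 400x640 float32, m along the optical axis (not along the pixel's ray), 0 where there is no reading.
- get_calibration(name): a dict with "fov_y" (degrees; the focal length in pixels is half the picture's height over the tangent of half this angle, whatever the lens; pixels are square), "cx", "cy" (the principal point, pixels), "k1" (the pictures are not rectified: a ray, as slopes to the right and down, at radius r is drawn at 1 + k1 r^2 times it, then the intrinsics apply), "extrinsics" (4x4, takes a point from camera to world coordinates). Camera axes: x right, y up, looking along -z (the intrinsics and any distortion apply to the point x, -y, -z); pixel columns grow to the right and rows downward; lengths in m; the calibration is good to about 2 mm. A picture is of the moment at which its call begins: read the wrist's pose just before it. get_calibration takes no time and is no camera call; for the wrist camera it gives the pose at the moment of the call.
A pose or a line that the arm cannot do raises ctrl.MotionError and nothing moves.
- hand_in(): hands the job in; it is judged then, once.
The state is a dict: "time_s": time; "q": joint angles; "dq": joint speeds; "joint_efforts": joint torques, N m; "tcp_pos": TCP position; "tool_rot": TCP orientation; "wrist_force": force on the tool from outside, world axes, zero at the start; "ft_torque": the same for the moment, N m; "gripper_width": finger opening in m; "grip_force": force on a finger pad.
Only numpy, scipy, OpenCV 4.12 (cv2) and the standard library are available. Lean on these libraries where they do the work, as an engineer would, in place of code of your own. Each camera call takes 0.05 s, during which the arm holds its last target. There are 200 camera calls.

## Task

Press the plunger of the spacer dispenser once, right down, and let it spring back up, so that a single white disc is pushed out at the front. Then gently nudge that disc, low down, sideways along the channel, up against the end stop of the empty bay (the end that has the dark rubber pad and no disc yet). Only press and push with the fingertips: lift nothing, and leave the disc already parked in the other bay, the discs in the magazine and the things standing round about where they are.

Things in the scene. Friction and masses are not known exactly. Their poses are not given: they have to be found in the camera images.
- dispenser: Spacer dispenser, fixed: grey base 12 mm thick, bare aluminium magazine, housing behind it (x 21 to 90, y -27 to 27 mm, 52 mm high), cross channel in front. Origin on the worktop under the magazine's axis; x points from the channel to the plunger, y along the channel, z up; turned by up to 0.35 rad from the world's axes.
- plunger (a joint): Plunger travel in m: 0 up, 0.030 fully down (stop). Spring: 3 N at the top, 6 N at the bottom, plus about 1 N damping; returns in about 0.3 s. It drives a pusher twice as far; only a press to the bottom carries the lowest disc wholly out. When it is up again the stack drops by one disc, so a second press would eject a second disc.
- plunger_top (a point): Middle of the flat top of the plunger's round black cap (34 mm across, 12 mm high), 118 mm above the worktop when up; moves with the plunger, which stands at x = 58 mm in the dispenser's frame. Press straight down here.
- outlet (a point): Middle of the cross channel, on its floor (12 mm above the worktop), in front of the magazine: the ejected disc comes to lie here, within 4 mm. The channel runs along the dispenser's y, about 38 mm wide between rails 4 mm high; at both ends, 109 mm from here, a stop 18 mm high (from the floor of the channel).
- magazine (a point): On the magazine's axis at its floor, 12 mm above the worktop, 56 mm behind the outlet point. The magazine is an open metal frame about 46 mm square that reaches 60 mm above the worktop.
- disc_1: The lowest disc in the magazine at the start, the one that is ejected: white, 32 mm across, 14 mm high, 40 g (may vary by a third). Origin at the centre of its underside. Stands 10 mm proud of the channel's rails. Push it low, with the fingertips 3 to 6 mm above the channel's floor, and gently: pressed hard against the stop near its top edge it can tip up.
- disc_2: The second disc of the stack in the magazine, same shape; origin at the centre of its underside; drops 14 mm when the first is out.
- disc_3: The uppermost disc of the stack in the magazine, same shape; origin at the centre of its underside.
- parked_disc: A disc of the same shape dispensed earlier, lying loose in one of the two bays at the ends of the channel (left or right varies), about 90 mm from the channel's middle, so 58 mm of free channel lies between it and the ejected disc. Must stay there.
- pad: Thin dark round rubber pad, 33 mm across, let into the floor of the empty bay at the other end of the channel; origin at its centre, at the channel floor's height, 90 mm from the channel's middle, 19 mm before the end stop: a disc against the stop lies 3 mm beyond the pad's centre.
- white_vial: Loose white-capped small bottle, 27 x 27 x 52 mm, standing behind the channel beside the housing, on the dispenser's +y side; origin under its centre. To be left alone.
- red_vial: Loose red-capped small bottle, 32 x 32 x 75 mm, standing behind the channel beside the housing, on the dispenser's -y side; origin under its centre. To be left alone.
- black_tape: Loose roll of black tape, 51 x 48 x 19 mm, lying in front of the channel; origin under its centre. To be left alone.
- bulb: Loose teal rubber-looking pipette bulb, 25 x 64 x 25 mm, lying on the worktop to the left, near its front edge; origin under its centre. To be left alone.
Not all that is in view belongs to the job. Leave any blue or yellow look-alike of the disc_3 alone.

How it is judged:
By the outcome, as a careful person would: the job done as asked, in the order asked, and still so for the second after the job is handed in, with the robot touching nothing.
It also fails if it takes over 48 s, if anything falls off the work surface, if the arm or the gripper's body presses on something with over 40 N, if the wrist force passes 120 N, or if a joint passes its speed limit or range.

## Working session

There is one attempt and no reset: what is moved stays moved. The work goes in short steps, each a Python script; the robot and the scene stay as the last script left them, time stands still between calls to the robot, and variables do not carry over. Pictures are saved under pics/ and viewed, at most 10 in all, crops included, and the job is handed in when it is done.

```bash
mkdir -p pics
cat > h.py <<'E'
import numpy as np, cv2
from cell import ctrl, monitor, get_image, get_calibration, hand_in
def snap(n,f=None):
    c=get_calibration(n); im,d=get_image(n)
    if f: cv2.imwrite('pics/'+f,im[:,:,::-1]); np.savez('pics/'+f+'.npz',im=im,d=d,E=c['extrinsics'],c=[c['fov_y'],c['cx'],c['cy'],c['k1']])
    return im,d,c
def K(c):
    f=200/np.tan(np.radians(c['fov_y'])/2); return np.array([[f,0,c['cx']],[0,f,c['cy']],[0,0,1.]])
def slopes(px,c):
    px=np.atleast_2d(np.float64(px)); k=K(c); s=(px-k[:2,2])/k[0,0]; u=s.copy()
    for _ in range(20): u=s/(1+c['k1']*(u**2).sum(1,keepdims=True))
    return u
def onplane(px,c,z):
    u=slopes(px,c); E=np.array(c['extrinsics']); d=np.c_[u[:,0],-u[:,1],-np.ones(len(u))]@E[:3,:3].T; o=E[:3,3]
    return o+d*((z-o[2])/d[:,2])[:,None]
def project(P,c):
    E=np.array(c['extrinsics']); p=(np.atleast_2d(P)-E[:3,3])@E[:3,:3]; u=np.c_[p[:,0],-p[:,1]]/-p[:,2:]
    u=u*(1+c['k1']*(u**2).sum(1,keepdims=True)); k=K(c); return u*k[0,0]+k[:2,2]
def load(f):
    z=np.load('pics/'+f+'.npz'); return z['im'],z['d'],dict(zip(['fov_y','cx','cy','k1'],z['c']),extrinsics=z['E'])
E
python3 - <<'E'
from h import *
for n in('top','side'):
    _,_,c=snap(n,n+'0.png'); print(n,c)
print(monitor.state())
E
```

```text
top {'fov_y': 48.037101086790315, 'cx': 322.7400558866533, 'cy': 197.21179039529162, 'k1': -0.015604151963811187, 'extrinsics': array([[-0.00895205,  0.99174412, -0.12791978,  0.41092367],
       [-0.99995279, -0.00839518,  0.0048918 ,  0.19985408],
       [ 0.0037775 ,  0.12795753,  0.99177245,  0.93342035],
       [ 0.        ,  0.        ,  0.        ,  1.        ]])}
side {'fov_y': 54.408390815865516, 'cx': 320.3298063367225, 'cy': 196.04026765602222, 'k1': -0.020459400153209666, 'extrinsics': array([[-0.92710773,  0.23732722, -0.29008111,  0.24716091],
       [-0.37447486, -0.61854193,  0.69077816,  0.86968394],
       [-0.01548687,  0.74905385,  0.66232808,  0.72903739],
       [ 0.        ,  0.        ,  0.        ,  1.        ]])}
{'time_s': 0.1, 'q': array([1.26100624e+00, 2.41291793e-01, 3.83138852e-03, 1.33525424e+00,
       3.26598815e-06, 1.57078816e+00]), 'dq': array([ 0.00080689, -0.00212663,  0.00305753, -0.00046305,  0.00081305,
       -0.00141462]), 'joint_efforts': array([ 2.34093721e-03, -3.73138011e+01,  2.53010684e+01,  1.08817482e-02,
        1.80157767e-04, -5.78778668e-06]), 'tcp_pos': array([0.15224528, 0.47562697, 0.2305144 ]), 'tool_rot': array([-4.84614557e-01, -3.10368564e+00,  2.97613881e-03]), 'wrist_force': array([ 0.13035615,  0.52895578, -0.38391328]), 'ft_torque': array([0.00599193, 0.03468682, 0.02947088]), 'grip_force': 0.0, 'gripper_width': 0.08531974527055498}
```

View pics/top0.png

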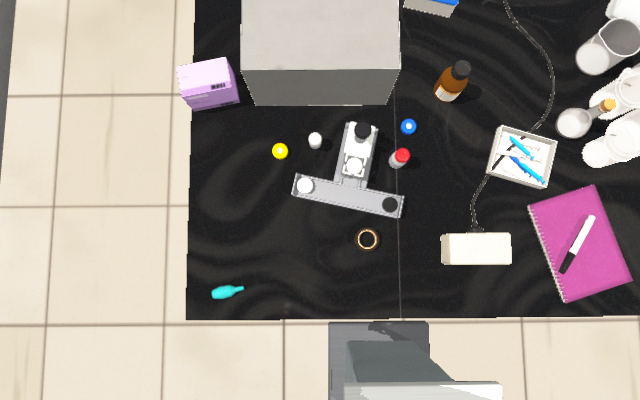

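View pics/side0.png

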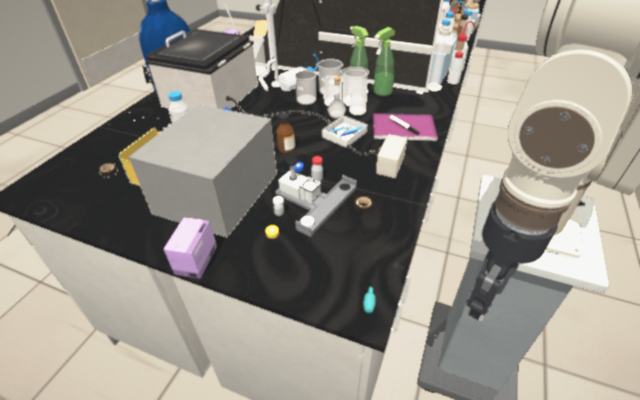

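The top view shows the dispenser with its cap near (363,130), magazine (353,166), parked disc (305,185) in the left bay and the dark pad (390,204) in the right bay. A tall grey box stands close behind the plunger. The yellow (280,151) and blue (408,126) look-alikes lie apart from the dispenser and stay untouched.

Run:
```python
from h import *
im,d,c=load('top0.png')
g=cv2.resize(im[95:230,260:425],None,fx=4.8,fy=4.4,interpolation=cv2.INTER_CUBIC); cv2.imwrite('pics/crop0.png',g[:,:,::-1])
def depthpt(u,v):
    s=slopes([(u,v)],c)[0]; z=d[v,u]; E=c['extrinsics']; return E[:3,:3]@np.array([s[0]*z,-s[1]*z,-z])+E[:3,3]
park=onplane([(305,185)],c,.026)[0]; pad=onplane([(390,204)],c,.012)[0]; cap=onplane([(363,130)],c,.118)[0]
print(park,pad,cap,np.linalg.norm(park-pad)); v=park-pad; print('yaw',np.arctan2(-v[0],v[1]))
for p in [(363,130),(353,166),(305,185),(390,204),(320,50),(320,95),(260,101),(385,101),(320,110)]: print(p,depthpt(*p).round(3))
```

```text
[0.55345638 0.2314396  0.026     ] [0.51443882 0.05635243 0.012     ] [0.64215227 0.11943222 0.118     ] 0.1799274456718561
yaw -0.21926378302454655
(363, 130) [0.642 0.119 0.117]
(353, 166) [0.587 0.135 0.054]
(305, 185) [0.553 0.231 0.028]
(390, 204) [0.514 0.057 0.014]
(320, 50) [0.766 0.199 0.189]
(320, 95) [0.732 0.199 0.061]
(260, 101) [0.731 0.324 0.031]
(385, 101) [0.731 0.063 0.025]
(320, 110) [0.72  0.199 0.002]
```

View pics/crop0.png

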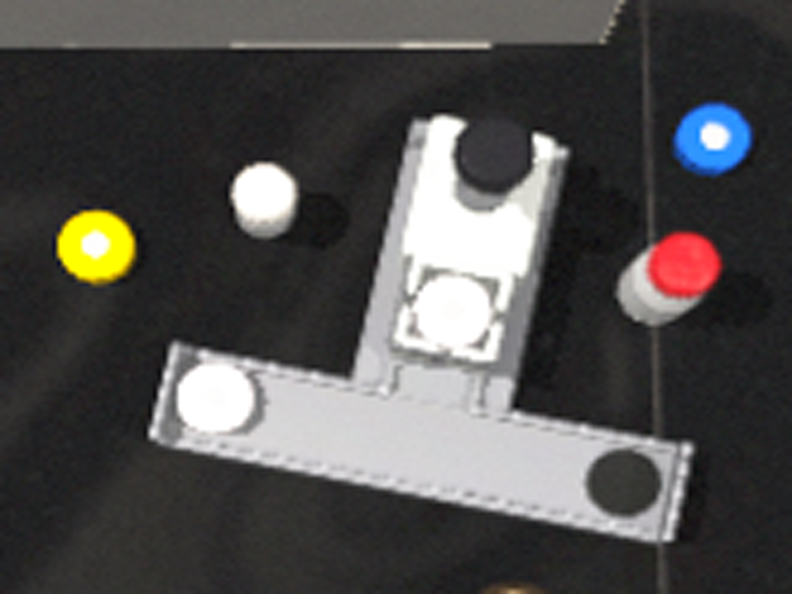

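```bash
cat >> h.py <<'E'
from scipy.spatial.transform import Rotation as Ro
Y=-.219; EX=np.array([np.cos(Y),np.sin(Y),0]); EY=np.array([-np.sin(Y),np.cos(Y),0]); OUT=np.array([.5339,.1439,0])
def rv(s): y=s*EX; z=np.array([0,0,-1.]); return Ro.from_matrix(np.c_[np.cross(y,z),y,z]).as_rotvec()
def W(x,y,z): return OUT+x*EX+y*EY+[0,0,z]
E
python3 - <<'E'
from h import *
print(Ro.from_rotvec(monitor.state()['tool_rot']).as_matrix().round(2))
for s in(1,-1):
    for p in [W(.113,0,.16),W(.113,0,.085),W(0,.045,.016),W(0,-.07,.016)]:
        q=ctrl.solve_ik(p,rv(s)); print(s,p.round(4),None if q is None else np.round(q,2))
E
```

```text
[[-0.95  0.3  -0.  ]
 [ 0.3   0.95 -0.  ]
 [ 0.   -0.   -1.  ]]
1 [0.6442 0.1194 0.16  ] [ 0.18  0.59  0.34  1.33 -0.    1.97]
1 [0.6442 0.1194 0.085 ] [ 0.18  0.64  0.23  1.16 -0.    1.97]
1 [0.5437 0.1878 0.016 ] [ 0.33  0.56 -0.11  0.9  -0.    2.12]
1 [0.5187 0.0756 0.016 ] [ 0.14  0.48 -0.25  0.83 -0.    1.93]
-1 [0.6442 0.1194 0.16  ] [ 0.18  0.59  0.34  1.33 -0.   -1.17]
-1 [0.6442 0.1194 0.085 ] [ 0.18  0.64  0.23  1.16 -0.   -1.17]
-1 [0.5437 0.1878 0.016 ] [ 0.33  0.56 -0.11  0.9  -0.   -1.02]
-1 [0.5187 0.0756 0.016 ] [ 0.14  0.48 -0.25  0.83 -0.   -1.21]
```

Run:
```python
from h import *
ctrl.grab(20)
ctrl.move_ptp(W(.113,0,.20),rv(1)); ctrl.movel(W(.113,0,.15),feed=.1)
_,_,c=snap('wrist','w1.png'); snap('top','top1.png')
s=monitor.state(); print(s['time_s'],s['tcp_pos'],s['wrist_force'],s['gripper_width'])
print(project([W(.113,0,.118),W(0,0,.012),W(0,-.09,.012),W(0,.09,.026)],c))
```

```text
3.7917 [0.64488738 0.11963821 0.15117581] [ 0.56887721 -0.15332971 -0.37169155] 1.0283270163320761e-05
[[323.78539237 237.02424023]
 [199.21172402 188.27850644]
 [209.95162442 275.57476058]
 [179.22801001  82.05202146]]
```

View pics/w1.png

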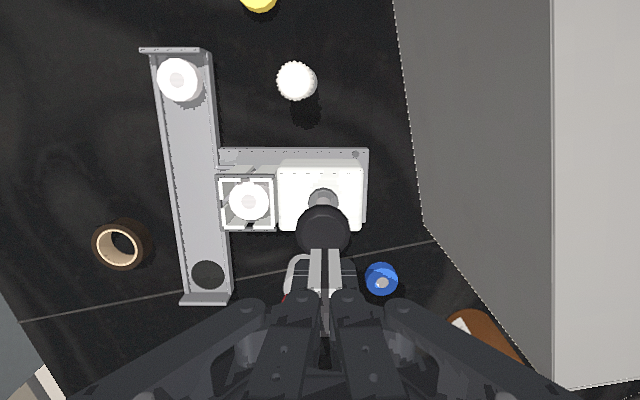

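The wrist view puts the cap at (323,231), the pad at (208,275) and the parked disc at (178,80). All are within a few mm of prediction, so I press now.

Run:
```python
from h import *
ctrl.movel(W(.113,0,.122),feed=.06)
print('hit',ctrl.movel(W(.113,0,.083),feed=.025,until_force=14))
s=monitor.state(); print(s['tcp_pos'],s['wrist_force'])
ctrl.hold(.3); s=monitor.state(); print(s['tcp_pos'],s['wrist_force'])
ctrl.movel(W(.113,0,.16),feed=.08); ctrl.hold(.3)
_,_,c=snap('wrist','w2.png'); print(monitor.state()['time_s'])
print(project([W(0,0,.026),W(0,-.09,.012),W(0,.09,.026)],c))
```

```text
hit True
[0.64452575 0.11941697 0.08832204] [-0.77562374  0.49769728  5.02850952]
[0.64452814 0.1193971  0.08830312] [-1.73176533 -1.1391964   5.76005851]
7.4167
[[197.67490707 189.20485861]
 [213.42684671 270.34373266]
 [184.47543078  81.88624529]]
```

View pics/w2.png

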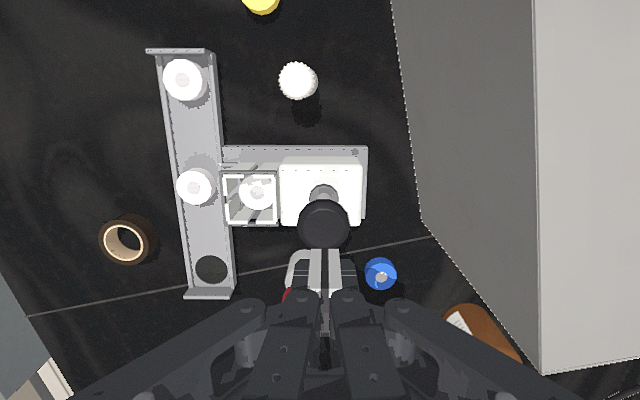

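The disc lies ejected at the outlet (196,187) with the parked disc undisturbed at (185,80). The pad is at (211,269) and the plunger is back up.

Run:
```python
from h import *
ctrl.movel(W(0,.045,.16),feed=.12); ctrl.movel(W(0,.045,.06),feed=.1)
im,d,c=snap('wrist','w3.png'); snap('top','top3.png'); print(monitor.state()['time_s'],monitor.state()['tcp_pos'],W(0,.045,.06))
P=project([W(0,0,.026),W(0,-.09,.012),W(0,.09,.026),W(.019,.03,.016),W(-.019,.03,.016),W(.019,-.105,.016),W(-.019,-.105,.016),W(0,.045,.06)],c); print(P.round(1))
for p in P: cv2.circle(im,tuple(int(v) for v in p.round()),2,(255,0,0),-1)
cv2.imwrite('pics/w3m.png',im[:,:,::-1])
```

```text
9.8333 [0.54437575 0.18808458 0.06091002] [0.54367641 0.18782518 0.06      ]
[[322.9 299.5]
 [322.9 388.1]
 [322.9 161.3]
 [352.4 250.4]
 [293.5 250.4]
 [347.4 407.3]
 [298.5 407.3]
 [322.7 263.2]]
```

View pics/w3m.png

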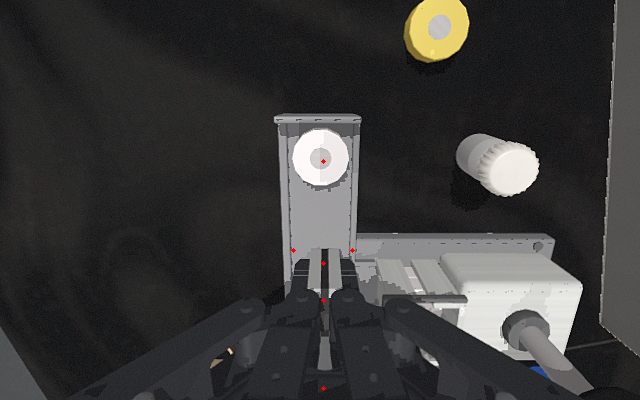

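Run:
```python
from h import *
ctrl.movel(W(0,.043,.03),feed=.06); print('down hit',ctrl.movel(W(0,.043,.0165),feed=.02,until_force=5))
s=monitor.state(); print(s['tcp_pos'],s['wrist_force'])
print(ctrl.movel(W(0,-.052,.0165),feed=.03,until_force=6))
ctrl.hold(.2); snap('top','top4.png')
h=ctrl.movel(W(0,-.073,.0165),feed=.012,until_force=3)
s=monitor.state(); p=s['tcp_pos']-OUT; print(h,p@EX,p@EY,p[2],s['wrist_force'],s['time_s'])
im,d,c=snap('top','top5.png')
g=cv2.resize(im[95:230,260:425],None,fx=4.8,fy=4.4,interpolation=cv2.INTER_CUBIC); cv2.imwrite('pics/crop5.png',g[:,:,::-1])
```

```text
down hit False
[0.5433041  0.18589697 0.01652793] [-0.04953803 -1.18724688  0.65981413]
False
True -0.00013467688753374812 -0.0638395027040977 0.016284152925528157 [-0.02267544  0.53790717  1.03432551] 15.9333
```

View pics/crop5.png

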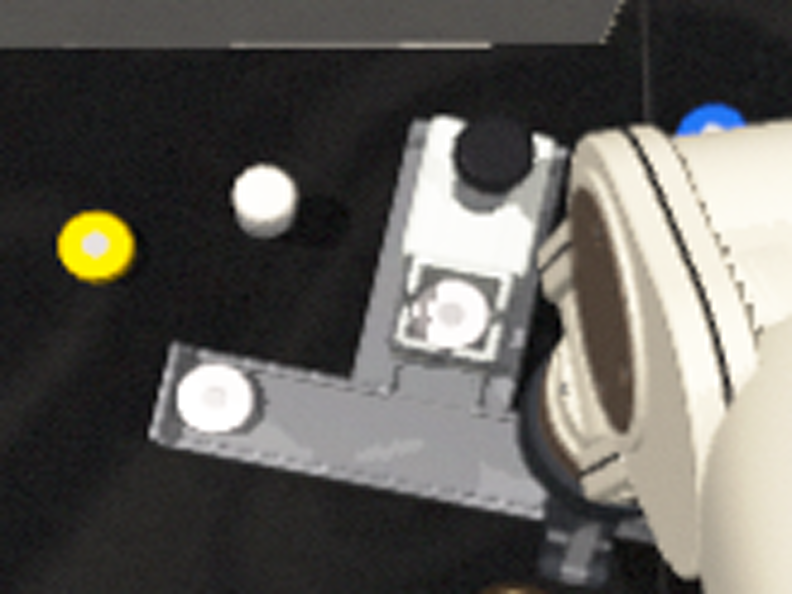

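The arm hides the disc, so I back off, rise and look.

Run:
```python
from h import *
ctrl.movel(W(0,-.045,.0165),feed=.04); ctrl.movel(W(0,-.03,.15),feed=.12); ctrl.movel(W(0,.11,.16),feed=.15)
im,d,c=snap('top','top6.png'); print(monitor.state()['time_s'])
g=cv2.resize(im[95:230,260:425],None,fx=4.8,fy=4.4,interpolation=cv2.INTER_CUBIC); cv2.imwrite('pics/crop6.png',g[:,:,::-1])
print(project([W(0,-.093,.026),W(0,-.109,.03)],c))
m=((im.min(2)>190)*255).astype('uint8'); n,l,st,ce=cv2.connectedComponentsWithStats(m[:230,:425])
for a,b in zip(st,ce):
    if 60<a[4]<800:
        q=onplane([b],c,.026)[0]-OUT; print(a,b.round(1),(q@EX).round(4),(q@EY).round(4))
```

```text
19.0083
[[392.64141775 203.57268753]
 [400.69396281 204.9856857 ]]
```

View pics/crop6.png

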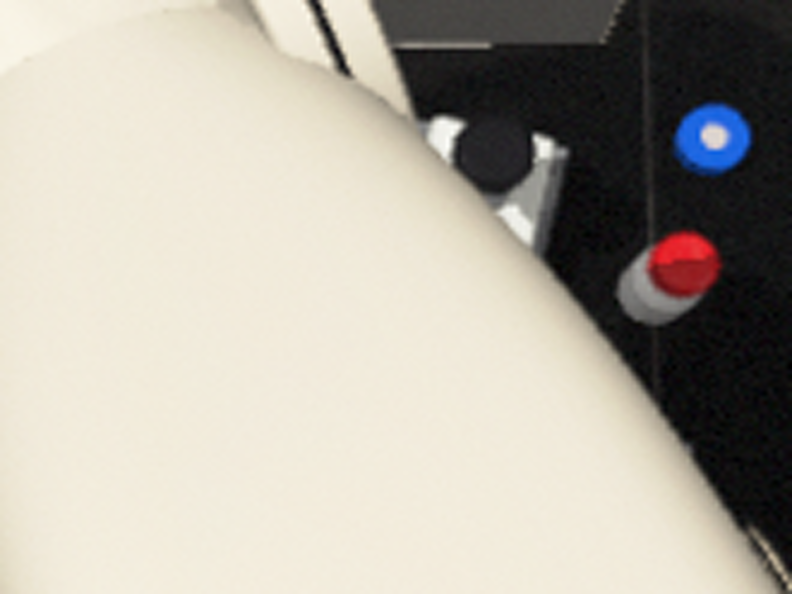

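The forearm hides the channel from here; I move further left.

Run:
```python
from h import *
ctrl.move_ptp([.25,.45,.25],rv(1))
im,d,c=snap('top','top7.png'); print(monitor.state()['time_s'])
g=cv2.resize(im[95:230,260:425],None,fx=4.8,fy=4.4,interpolation=cv2.INTER_CUBIC); cv2.imwrite('pics/crop7.png',g[:,:,::-1])
m=((im.min(2)>200)*255).astype('uint8'); n,l,st,ce=cv2.connectedComponentsWithStats(m[:230,:425])
for a,b in zip(st,ce):
    if 60<a[4]<800:
        q=onplane([b],c,.026)[0]-OUT; print(a,b.round(1),(q@EX).round(4),(q@EY).round(4))
```

```text
20.4667
[ 17   0  49  24 588] [44.3  6.5] 0.265 0.7274
[344 122  32  44 618] [357.3 144.4] 0.1059 0.002
[309 133  12  13 125] [314.5 138.9] 0.0988 0.0912
[342 158  23  19 262] [353.4 167.4] 0.0566 0.0001
[384 197  18  16 208] [391.8 204.6] -0.0024 -0.0917
[170 208  18  22 371] [178.6 218.5] -0.1206 0.3257
```

View pics/crop7.png

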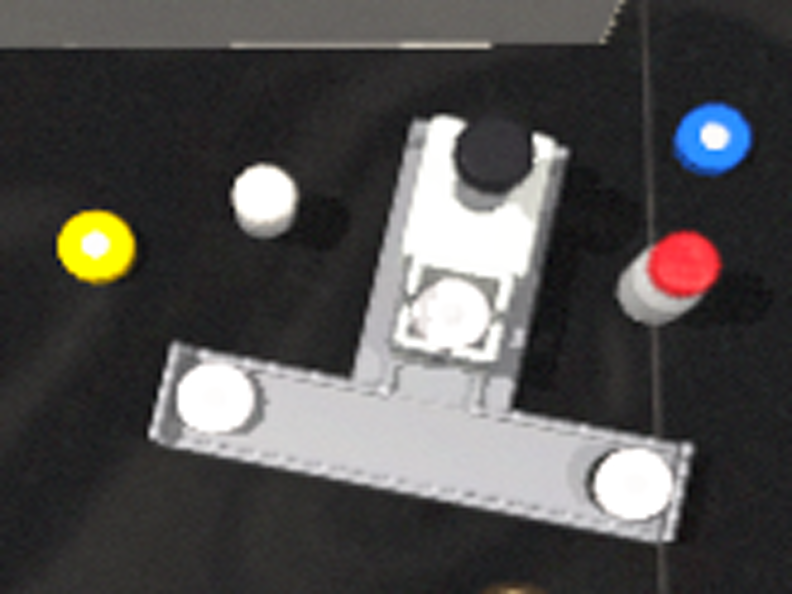

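The disc is in the bay at crop (634,484), measured at -91.7 mm against about -93 mm expected at the stop. I make one more gentle push to confirm contact.

Run:
```python
from h import *
def st(t):
    s=monitor.state(); p=s['tcp_pos']-OUT; print(t,(p@EX).round(4),(p@EY).round(4),p[2].round(4),(s['wrist_force']@EY).round(2),s['time_s'])
ctrl.move_ptp(W(0,-.035,.13),rv(1)); ctrl.movel(W(0,-.035,.03),feed=.1); ctrl.movel(W(0,-.035,.0165),feed=.03)
ctrl.movel(W(0,-.058,.0165),feed=.03); ctrl.hold(.2); st('pre')
h=ctrl.movel(W(0,-.071,.0165),feed=.01,until_force=4.5); st(h)
for _ in range(3): ctrl.hold(.1); st('hold')
ctrl.movel(W(0,-.045,.0165),feed=.05); ctrl.movel(W(0,-.035,.15),feed=.15); ctrl.move_ptp([.25,.45,.25],rv(1))
im,d,c=snap('top','top8.png'); st('end')
g=cv2.resize(im[95:230,260:425],None,fx=4.8,fy=4.4,interpolation=cv2.INTER_CUBIC); cv2.imwrite('pics/crop8.png',g[:,:,::-1])
m=((im.min(2)>200)*255).astype('uint8'); n,l,s_,ce=cv2.connectedComponentsWithStats(m[:230,:425])
for a,b in zip(s_,ce):
    if 60<a[4]<800:
        q=onplane([b],c,.026)[0]-OUT; print(b.round(1),(q@EX).round(4),(q@EY).round(4))
```

```text
pre 0.0 -0.0578 0.0165 0.27 25.0
True 0.0 -0.0638 0.0164 1.12 25.7833
hold -0.0002 -0.0638 0.0162 2.6 25.8833
hold -0.0002 -0.0638 0.0161 0.91 25.9833
hold -0.0004 -0.0639 0.016 1.08 26.0833
end -0.3427 0.2366 0.2496 -0.02 29.3583
[43.8  6.5] 0.2648 0.7285
[357.3 144.4] 0.1059 0.002
[314.5 138.9] 0.0988 0.0912
[353.5 167.4] 0.0566 0.0
[391.8 204.6] -0.0024 -0.0917
[178.6 218.5] -0.1205 0.3256
```

View pics/crop8.png

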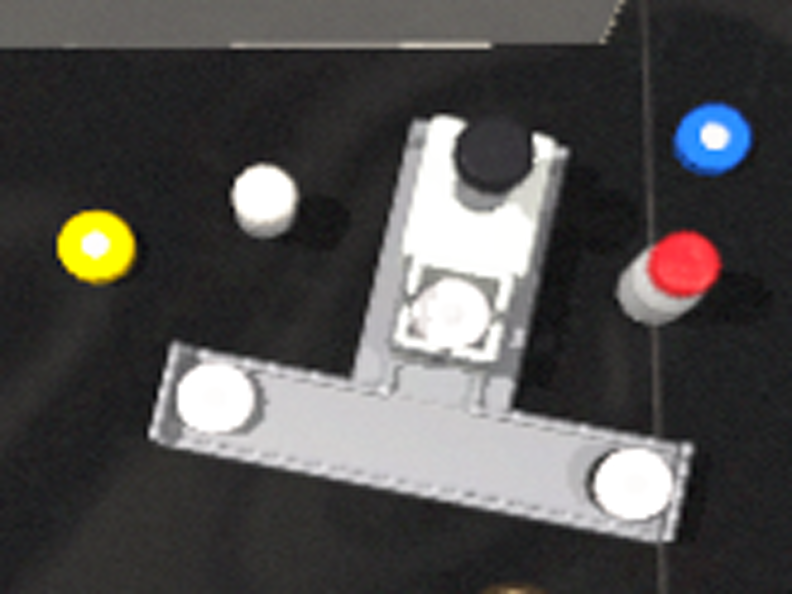

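The second push met resistance at exactly the same place (-63.8 mm) and the disc did not move, so it is against the stop. The parked disc and the other things are unchanged.

```bash
python3 -c "
from h import *
print(hand_in())"
```

```text
the job is handed in; nothing more can be done
None
```

The job is handed in: I pressed the plunger once to the bottom, one disc came out, and I nudged it along to the end stop of the empty bay, with nothing else visibly moved and about 29 s on the robot's clock.

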